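Crank one laundry token out of the ratchet dispenser

ROBOT

A 7-joint arm with a two-finger parallel gripper is mounted at the origin on the work surface. World frame = base frame: x ahead of the robot, y to its left, z up, the work surface at z = 0. Lengths are in m, angles in rad, forces in N, time in s.
With the tool pointing down it reaches from about 0.35 to 0.9 m from the base axis. Payload 8.1 kg.
Tool frame: the origin (TCP) lies between the finger pads; the fingertips stand ahead of it and the grasp point (between the pads) is the TCP (arm.nose_length is the z of the fingertips in the tool frame, in m); z points along the fingers, y is the line along which they close (so a half turn about z gives the same grasp; the last joint's range is limited). The gripper opens to 92 mm and grips with 3 to 60 N. Pads are 19 mm wide; open, the fingers measure 130 mm over their backs; the gripper's body (75 mm by 190 mm) begins 47 mm behind the grasp point.
Start: joints at [-1.242, 0.434, 0.025, 1.573, -0.012, 1.134, -0.075], TCP at [0.262, 0.568, 0.216] pointing down, gripper open.
Joint ranges: [-2.62, 2.62], [-0.44, 2.09], [-1.27, 1.32], [0.08, 2.57], [-1.32, 4.46], [0.12, 2], [-2.74, 2.74]. Speed limits (rad/s): [2.22, 2.22, 3.01, 3.01, 3.14, 3.14, 3.14].

INTERFACE

Orientations are given as a rotation vector (axis times angle).
In Python, from cell import sensors, optics, arm gives the robot as it stands.
- The arm moves only by the tool arm_command, never from a script. Its argument "deltas" is one flat list of numbers, 7 for each row, row after row: the turn, a rotation vector about the world's x, y, z as a fraction of full scale, then the shift along the world's x, y, z as a fraction of full scale, then the finger opening in mm, from 0 to 91.8. In form: [wx, wy, wz, dx, dy, dz, fingers, wx, wy, wz, dx, dy, dz, fingers, ...]. A call has 1 to 20 rows; each row is the pose to reach, as a shift and turn from the pose commanded when the call began; what a row does not reach only later rows make up. Full scale, the value 1, is 1 m for a shift and 90 degrees for a turn. A row lasts 1/10 s, in which the tool goes at most 50 mm and 8.59 degrees, less where a joint would pass 70% of its speed; a pose out of reach is approached as far as the arm can. A call with a number of a shift or a turn outside -1 to 1 is refused whole. A call with a gripper value outside its range is refused whole. The fingers move at their own pace and stop on an object; "force" is the grip in N (left out, the last holds). Time passes only in rows, so rows that repeat a pose let the fingers close. It gives the time, the measured TCP pose, the force, the opening and the grip force at its end, in the units of the state.
- sensors.observe(): the state, without advancing time (a new reading comes with each control period).
- optics.get_image(name): name is "side" or "top"; returns the picture (400x640x3 uint8, blue, green, red); there is no depth.
- optics.calibration(name): a dict with "camera_matrix" (3x3 intrinsics, pixels), "D" ([k1, k2, p1, p2, k3] as OpenCV has them; the pictures are not rectified), "rvec" (rotation vector, rad) and "tvec" (3), from world to camera coordinates, as OpenCV has them. Camera axes: x right, y down, z forward; pixel columns grow to the right and rows downward; lengths in m; the calibration is good to about 2 mm. A picture is of the moment at which its call begins. calibration takes no time and is no camera call.
- arm.sign_off(): hands the job in; it is judged then, once.
The state is a dict: "clock": time; "joints": joint angles; "dq": joint speeds; "joint_efforts": joint torques, N m; "position": TCP position; "ee_rot": TCP orientation; "force": force on the tool from outside, world axes, zero at the start; "ft_torque": the same for the moment, N m; "width": opening from 0.0 (shut) to 1.0 (fully open); "gripper_force": force on a finger pad.
Only numpy, scipy, OpenCV 4.12 (cv2) and the standard library are available. Lean on these libraries where they do the work, as an engineer would, in place of code of your own. Each camera call takes 0.05 s, during which the arm holds its last target. There are 200 camera calls.

TASK

Get exactly one laundry token for the wash: slide the steel coin cup along the shelf until it stands centred under the chute of the blue token dispenser, then work the dispenser's ratchet lever to and fro by its red post (clockwise it swings loose, counterclockwise it grips and carries the carousel) until the first token drops into the cup. Then swing the lever back loose, fully to its clockwise stop, leaving the other two tokens inside, the cup upright on the shelf with its token, and the other things undisturbed.

Things in the scene. Friction and masses are not known exactly. Their poses are not given: they have to be found in the camera images.
- dispenser: Blue translucent token dispenser, fixed. Origin on the shelf under the vertical carousel axis. Square housing 160 x 160, z 62 to 79 mm, clear cover; carried by a block under its +y half (face at local y = -3, 130 wide). Under the -y half (chute side) 57 mm of height is free for the cup. On top on the axis: steel ratchet wheel, radius 44, z 82 to 90 mm. The lever works on the local -x side.
- chute (a point): Centre of the chute hole in the housing's underside (40 mm along local x, 46 along y), 62 mm above the shelf, at local (0, -51) mm of the dispenser. Tokens fall at its -x edge. A cup centred below within 15 mm catches it; a cup pushed straight in along local +y meets the block 6 mm past centre. Come straight in: fingers beside the cup would meet the housing edge at local y = -80.
- lever (a joint): Lever, rad: 0 = clockwise stop (from above), 2.0 = counterclockwise stop; arm angle = dispenser yaw + 1.745 + value. Black arm, top at 99 mm; stays where left. Growing: after up to 0.4 rad of free play the pawl meets one of 16 teeth and carries the carousel (3 to 4 N at the post). Falling: the pawl clicks over the teeth, the carousel stays (under 1.5 N).
- post_top (a point): Centre of the top of the lever's upright red post: 14 mm diameter, 85 mm from the axis, standing from 99 to 137 mm above the shelf. Push it from either side, for instance with a finger on each side.
- carousel (a joint): Carousel angle, rad, growing counterclockwise from above; -0.2 to 0.2 at the start. Four white paddles, their middles at 45, 135, 225, 315 degrees plus this value in the dispenser frame, outer ends swept 25 degrees forward, sweep the tokens along a ring channel 32 to 70 mm from the axis. Stays where left; moved only through the lever.
- axis (a point): Point on the carousel axis at the height of the lever arm's top (99 mm).
- token_a: First brass token in line: disc, 28 mm diameter, 5 thick, 20 g, origin at the centre of its underside. Starts under the clear cover 51 mm from the axis on the dispenser's -x side, 66 mm up. The paddle behind carries it about 70 degrees to the chute, where it falls; in all the carousel must turn about 1.4 to 2.0 rad, more than the lever has left ahead of it at the start.
- token_b: Second brass token, same kind, starts on the dispenser's +y side; about 90 degrees behind the first. Must stay inside.
- token_c: Third brass token, same kind, starts on the dispenser's +x side. Must stay inside.
- coin_cup: Round open stainless steel coin cup, 84 mm outside diameter at the rim (80 mm at the foot), 50 mm high, wall 2.5 mm, floor 4 mm thick, about 160 g, empty. Origin at the centre of its underside. Slides on the shelf.
- charging_cradle: Cream ceramic phone charging cradle, 85 x 75 x 97 mm, origin under its centre. Leave alone.
- car_fob: Black plastic car fob, 68 x 36 x 13 mm, origin under its centre. Leave alone.
- glass_tray: Small clear glass tray, 130 x 100 x 22 mm, origin under its centre. Leave alone.
- glasses_case: Grey glasses case, 160 x 62 x 45 mm, origin under its centre. Leave alone.
- spray_bottle: Amber spray bottle, 52 mm diameter, 130 mm high, origin under its centre. Leave alone.
Things that resemble listed ones, but are neither listed nor needed, are in the scene too. Several things look just like the coin_cup: the one meant starts farthest to the robot's right.

How it is judged:
By the outcome, as a careful person would: the job done as asked, in the order asked, and still so for the second after the job is handed in, with the robot touching nothing.
It also fails if it takes over 67 s, if anything falls off the work surface, if the arm or the gripper's body presses on something with over 40 N, if the wrist force passes 120 N, or if a joint passes its speed limit or range.

## Working session

There is one attempt and no reset: what is moved stays moved. The work goes in short steps, Python scripts to look and compute and a tool call to move; the robot and the scene stay as the last step left them, time stands still between calls to the robot, and variables do not carry over. Pictures are saved under pics/ and viewed, at most 10 in all, crops included, and the job is handed in when it is done.

Besides the shell and the picture viewer there is one more tool, called after "Call:" in YAML: its name, and indented under it one key for each argument. arm_command: Moves the arm, as the interface text tells. Its arguments: {"type":"object","properties":{"deltas":{"type":"array","items":{"type":"number"}},"force":{"type":"number"}},"required":["deltas"]}

```bash
mkdir -p pics; cat > h.py <<'E'
import numpy as np, cv2
from cell import sensors, optics, arm
def ray(cam,u,v):
    c=optics.calibration(cam); K=np.array(c["camera_matrix"],float); D=np.array(c["D"],float)
    R=cv2.Rodrigues(np.array(c["rvec"],float))[0]; t=np.array(c["tvec"],float).ravel()
    p=cv2.undistortPoints(np.array([[[u,v]]],float),K,D).ravel()
    return -R.T@t, R.T@np.array([p[0],p[1],1.])
def onz(cam,u,v,z):
    o,d=ray(cam,u,v); return o+d*(z-o[2])/d[2]
def tri(a,b):
    o1,d1=ray("top",*a); o2,d2=ray("side",*b)
    s=np.linalg.lstsq(np.c_[d1,-d2],o2-o1,rcond=None)[0]
    p,q=o1+d1*s[0],o2+d2*s[1]; return (p+q)/2,np.linalg.norm(p-q)
def proj(cam,P):
    c=optics.calibration(cam)
    return cv2.projectPoints(np.array(P,float).reshape(-1,3),np.array(c["rvec"],float),np.array(c["tvec"],float),np.array(c["camera_matrix"],float),np.array(c["D"],float))[0].reshape(-1,2)
E
python3 - <<'E'
from h import *
for n in ("top","side"):
    cv2.imwrite(f"pics/{n}0.png",optics.get_image(n)); print(n,ray(n,320,200))
s=sensors.observe(); print(s, arm.nose_length)
E
```

```text
top (array([0.38139641, 0.04372258, 1.19646499]), array([ 0.17718618, -0.01177825, -0.98415913]))
side (array([ 0.24270631, -0.60203353,  0.74870707]), array([ 0.34758062,  0.64493937, -0.68092797]))
{'clock': 0.1, 'joints': array([-1.24159664,  0.43515717,  0.02495872,  1.57398023, -0.01158745,
        1.1340113 , -0.0750919 ]), 'dq': array([-1.77854192e-04, -9.71477419e-04,  5.15264753e-05, -2.65520841e-03,
        7.07433902e-04, -2.24742918e-03,  2.07775887e-03]), 'joint_efforts': array([ 2.70479781e-03, -6.69121385e+01,  9.87839699e-01, -3.15151191e+01,
       -6.05688477e-02,  3.73449514e-02,  3.21705568e-05]), 'position': array([0.26141619, 0.56719046, 0.2155309 ]), 'ee_rot': array([-6.73040422e-01, -3.06847607e+00,  2.20056083e-03]), 'force': array([-0.10195614, -0.68764222,  0.02612585]), 'ft_torque': array([ 0.0013171 , -0.02591687,  0.0210467 ]), 'gripper_force': 0.0, 'width': 1.0029380014294167} 0.019
```

View pics/top0.png

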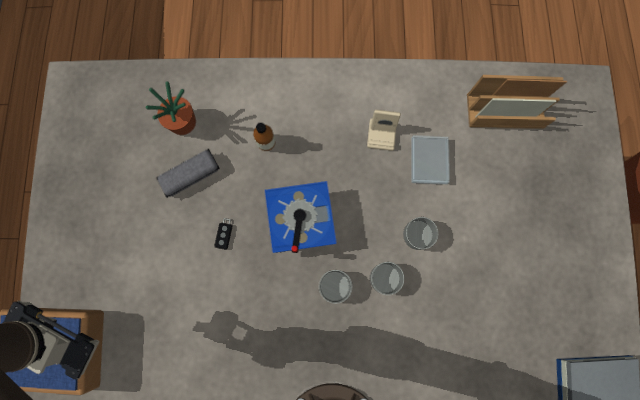

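View pics/side0.png

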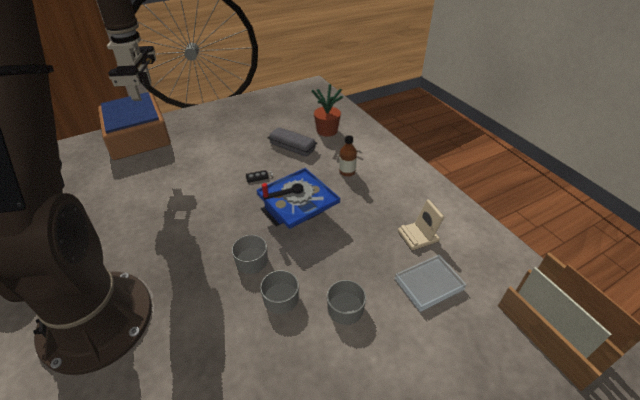

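The top view shows three cups, at (336,286), (387,279) and (421,234). The robot's right is image right, so the cup meant is (421,234), which is (346,300) in the side view. The dispenser is at (299,215) with its chute facing image right, and the lever post is at (295,249).

```bash
python3 - <<'E'
from h import *
t=cv2.imread("pics/top0.png"); s=cv2.imread("pics/side0.png")
hsv=cv2.cvtColor(t,cv2.COLOR_BGR2HSV)
m=cv2.inRange(hsv,(105,150,60),(125,255,255)); m[:,:200]=0; m[:,380:]=0
m=cv2.morphologyEx(m,cv2.MORPH_CLOSE,np.ones((5,5)))
c=max(cv2.findContours(m,cv2.RETR_EXTERNAL,cv2.CHAIN_APPROX_NONE)[0],key=cv2.contourArea)
P=np.array([onz("top",*p,0.079)[:2] for p in c.reshape(-1,2)])
r=cv2.minAreaRect((P*1000).astype(np.float32)); print("housing",r)
hs=lambda im:cv2.inRange(cv2.cvtColor(im,cv2.COLOR_BGR2HSV),(0,170,90),(6,255,255))
for n,im,(x0,x1,y0,y1) in (("top",t,(270,320,235,262)),("side",s,(250,280,170,210))):
    mm=hs(im)[y0:y1,x0:x1]; ys,xs=np.nonzero(mm); print(n,"red",len(xs),xs.min()+x0,xs.max()+x0,ys.min()+y0,ys.max()+y0,xs.mean()+x0,ys.mean()+y0)
a=cv2.resize(t[170:265,255:355],None,fx=5,fy=5,interpolation=2)[:475]
b=cv2.resize(t[205:270,375:445],None,fx=4,fy=4,interpolation=2)
d=cv2.resize(s[270:335,315:385],None,fx=4,fy=3.2,interpolation=2)
o=np.zeros((475,780,3),np.uint8); o[:475,:500]=a; o[:260,500:780]=b; o[262:470,500:780]=d
cv2.imwrite("pics/crop.png",o)
E
```

```text
housing ((541.19189453125, 80.78700256347656), (159.5142059326172, 158.08255004882812), 8.4092378616333)
top red 27 292 297 246 251 294.25925925925924 248.44444444444446
side red 36 262 266 183 196 264.3611111111111 188.83333333333334
```

View pics/crop.png

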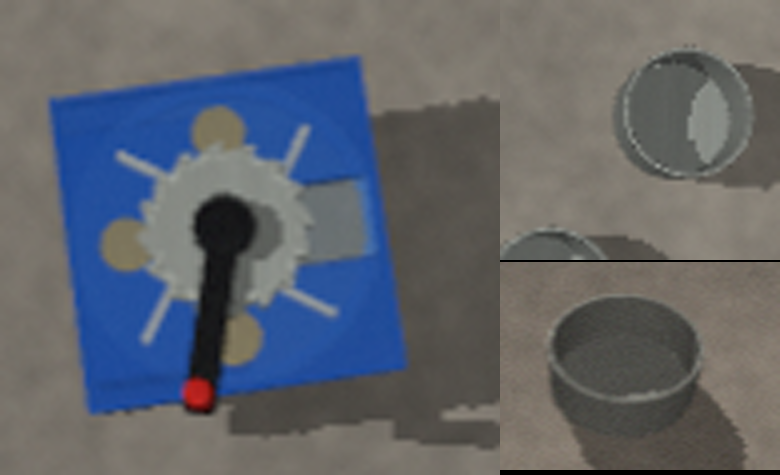

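Crop check: the chosen cup's rim centre is at about (421.8,233.3) top and (346.3,297.5) side. The lever points toward the robot, tokens sit at image bottom, left and top of the carousel, and the chute window is on the right.

```bash
python3 - <<'E'
from h import *
C=np.array([.5412,.0808]); y=np.radians(8.4); R=np.array([[np.cos(y),-np.sin(y)],[np.sin(y),np.cos(y)]])
L=lambda p:(R.T@(np.array(p)[:2]-C)*1000).round(1)
a,b=onz("top",421.8,233.3,.05),onz("side",346.3,297.5,.05)
print("cup",a,b,tri((421.8,233.3),(346.3,297.5)),L(a))
for n,p in (("cup2",(387,279)),("cup3",(336,286))): print(n,onz("top",*p,.05),L(onz("top",*p,.05)))
print("chute",C+R@[0,-.051],proj("top",[*(C+R@[0,-.051]),.062]))
ax=onz("top",299.7,215.3,.099); print("axis",ax)
p=onz("top",294.5,248.6,.137); print("post",p,L(p)); print(tri((294.5,248.6),(264.3,184)))
d=p[:2]-C; print("lever",np.arctan2(d[1],d[0]),np.arctan2(d[1],d[0])-y-1.745,np.linalg.norm(d))
print("dispcorner proj",[proj(c,[*(C+R@[sx*.08,sy*.08]),.079]).round(0).tolist() for c in("top","side") for sx in(-1,1) for sy in(-1,1)])
print("cradle,tray local",L(onz("top",383,130,.05)),L(onz("top",430,160,.02)))
G=C+R@[0,-.115]; print("grip target",G,"push start/end",C+R@[0,-.175],C+R@[0,-.0975])
E
```

```text
cup [ 0.5018838  -0.23203213  0.05      ] [ 0.50425309 -0.23398997  0.05      ] (array([ 0.50337974, -0.23290097,  0.04856107]), np.float64(0.002838880048317102)) [ -84.6 -303.7]
cup2 [ 0.38599854 -0.13949561  0.05      ] [-185.7 -195.3]
cup3 [ 0.36857423 -0.01065327  0.05      ] [-184.1  -65.3]
chute [0.54865023 0.03034711] [[319.89087201 214.29062555]]
axis [0.54047042 0.08051657 0.099     ]
post [0.45589291 0.09068942 0.137     ] [-82.9  22.2]
(array([0.45733309, 0.09004327, 0.1414061 ]), np.float64(0.003608433344616186))
lever 3.026180574522719 1.1345729173551948 0.0858784044340812
dispcorner proj [[[336.0, 243.0]], [[272.0, 252.0]], [[327.0, 181.0]], [[264.0, 190.0]], [[288.0, 225.0]], [[255.0, 190.0]], [[339.0, 198.0]], [[304.0, 168.0]]]
cradle,tray local [ 203.3 -251.7] [ 111.  -370.8]
grip target [ 0.55799955 -0.03296632] push start/end [ 0.56676453 -0.09232266] [ 0.5554431  -0.01565405]
```

Call:
arm_command:
  deltas: [-0.0,0,-0.1,0.015,-0.05,0,91.8,0,0,-0.2,0.03,-0.1,0,91.8,0,0,-0.3,0.045,-0.15,0,91.8,0,0,-0.4,0.06,-0.2,0,91.8,0,0,-0.5,0.075,-0.25,0,91.8,0,0,-0.6,0.09,-0.3,0,91.8,0,0,-0.632,0.12,-0.4,0,91.8,0,0,-0.632,0.242,-0.8,0,91.8,0,0,-0.632,0.242,-0.8,0,91.8,0,0,-0.632,0.242,-0.8,0,91.8,0,0,-0.632,0.242,-0.8,0,91.8,0,0,-0.632,0.242,-0.8,0,91.8,0,0,-0.632,0.242,-0.8,0,91.8,0,0,-0.632,0.242,-0.8,0,91.8,0,0,-0.632,0.242,-0.8,0,91.8,0,0,-0.632,0.242,-0.8,0,91.8,0,0,-0.632,0.242,-0.8,0,91.8,0,0,-0.632,0.242,-0.8,0,91.8,0,0,-0.632,0.242,-0.8,0,91.8,0,0,-0.632,0.242,-0.8,0,91.8]

```text
clock: 2.1
position: [0.5033, -0.231, 0.2158]
ee_rot: [-2.051, -2.378, -0.0]
force: [0.7, 0.2, -0.4]
width: 0.999
gripper_force: 0.0
```

Call:
arm_command:
  deltas: [0,0,0,0,-0.002,-0.05,91.8,0,0,0,0,-0.002,-0.1,91.8,0,0,0,0,-0.002,-0.138,91.8,0,0,0,0,-0.002,-0.138,91.8,0,0,0,0,-0.002,-0.138,91.8]

```text
clock: 2.6
position: [0.5037, -0.2334, 0.079]
ee_rot: [-2.051, -2.378, 0.0]
force: [0.1, 0.3, 0.7]
width: 0.999
gripper_force: 0.0
```

```bash
python3 - <<'E'
from h import *
t=optics.get_image("top"); s=optics.get_image("side")
o=np.hstack([cv2.resize(t[190:280,370:470],None,fx=4,fy=4,interpolation=2),cv2.resize(s[250:340,300:400],None,fx=4,fy=4,interpolation=2)])
cv2.imwrite("pics/c2.png",o); print(sensors.observe()["position"])
E
```

```text
[ 0.50510034 -0.2345006   0.08052334]
```

View pics/c2.png

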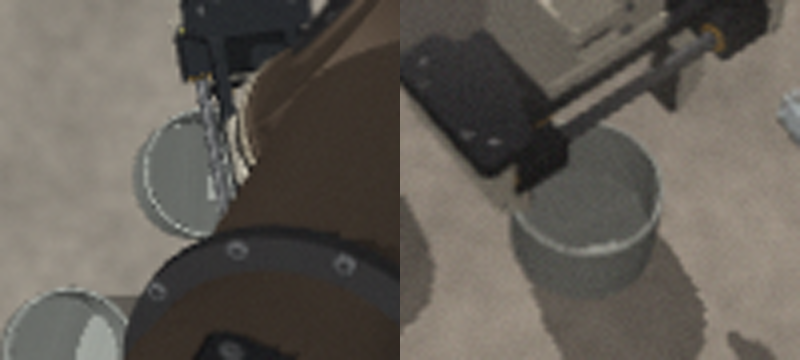

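The side crop shows the near finger at about (540,170) and the rim centred at about (587,180). The top view is hidden by the wrist, so I'll fit the rim on the starting pictures.

```bash
python3 - <<'E'
from h import *
# rim check: project model rim circle centre candidates' extreme points vs observed rim extremes in the crops
for cam,im,(x0,x1,y0,y1) in (("top","pics/top0.png",(400,442,212,252)),("side","pics/side0.png",(322,370,276,322))):
    g=cv2.cvtColor(cv2.imread(im),cv2.COLOR_BGR2GRAY)[y0:y1,x0:x1].astype(float)
    bg=cv2.GaussianBlur(g,(0,0),4); q=g-cv2.GaussianBlur(g,(0,0),2.5)
    ys,xs=np.nonzero(q>12)
    P=np.array([onz(cam,x+x0,y+y0,.05)[:2] for x,y in zip(xs,ys)])
    c0=np.array([.503,-.233])
    for _ in range(15):
        k=abs(np.linalg.norm(P-c0,axis=1)-.0413)<.004
        c0=c0+np.linalg.lstsq(((P[k]-c0)/np.linalg.norm(P[k]-c0,axis=1)[:,None]),np.linalg.norm(P[k]-c0,axis=1)-.0413,rcond=None)[0]
    print(cam,c0,k.sum(),len(k))
R=cv2.Rodrigues(np.array([-2.051,-2.378,0]))[0]; T=np.array([.5037,-.2337,.079])
for s in (-1,1):
    for a in (.046,.065): print(s,a,(proj("side",T+R@[0,s*a,.019])[0]-[300,250])*4+[400,0],(proj("top",T+R@[0,s*a,.019])[0]-[370,190])*4)
E
```

```text
top [ 0.50459165 -0.23166341] 86 205
side [ 0.50635065 -0.22899716] 153 194
-1 0.046 [515.62831759 225.62418568] [226.40101283 240.24152108]
-1 0.065 [485.99026299 245.32743739] [231.80454123 270.00765072]
1 0.046 [650.70352205 135.36337442] [200.28892296  98.11828901]
1 0.065 [676.94164326 117.74252891] [194.91436921  69.20607652]
```

Call:
arm_command:
  deltas: [0,0,0,0.001,0.002,0,91.8,0,0,0,0.001,0.002,-0.007,91.8,0,0,0,0.001,0.002,-0.013,91.8,0,0,0,0.001,0.002,-0.015,91.8]

```text
clock: 3.1
position: [0.5043, -0.2321, 0.0626]
ee_rot: [-2.053, -2.377, 0.0]
force: [-0.5, -0.0, -0.6]
width: 0.997
gripper_force: 0.0
```

Call:
arm_command:
  deltas: [0,0,0,0,0,-0.012,91.8,0,0,0,0,0,-0.022,91.8,0,0,0,0,0,-0.022,91.8,0,0,0,0,0,-0.022,80,0,0,0,0,0,-0.022,80,0,0,0,0,0,-0.022,80,0,0,0,0,0,-0.022,80]
  force: 8

```text
clock: 3.8
position: [0.5048, -0.2324, 0.0416]
ee_rot: [2.053, 2.377, 0.0]
force: [-0.5, 0.2, 0.8]
width: 0.874
gripper_force: 0.0
```

```bash
python3 - <<'E'
from h import *
s=optics.get_image("side")
cv2.imwrite("pics/c3.png",cv2.resize(s[220:350,280:420],None,fx=4.5,fy=4.5,interpolation=2)); o=sensors.observe(); print(o["position"],o["width"],o["gripper_force"],o["force"])
E
```

```text
[ 0.50480921 -0.23238618  0.04151342] 0.8716313874677123 0.0 [ 1.04414237 -0.56814418  0.08101014]
```

View pics/c3.png

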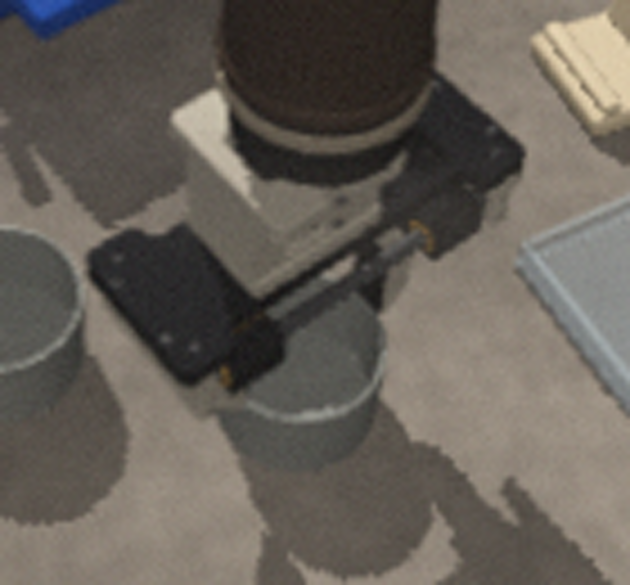

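The picture shows the fingers straddling the chosen cup, with the rim centred at about (305,345) in the crop. The grip isn't confirmed yet, so I'll close further.

Call:
arm_command:
  deltas: [0,0,0,0,0,0,70,0,0,0,0,0,0,70,0,0,0,0,0,0,70,0,0,0,0,0,0,70]
  force: 8

```text
clock: 4.25
position: [0.5046, -0.2324, 0.0412]
ee_rot: [2.053, 2.378, 0.0]
force: [-0.2, 0.6, 0.1]
width: 0.764
gripper_force: 0.0
```

```bash
python3 - <<'E'
from h import *
s=optics.get_image("side"); t=optics.get_image("top")
a=cv2.resize(s[230:340,290:400],None,fx=5,fy=5,interpolation=2)
cv2.imwrite("pics/c4.png",a); o=sensors.observe(); print(o["joints"],o["width"],o["gripper_force"])
T=o["position"]; R=cv2.Rodrigues(o["ee_rot"])[0]
for q in ([0,.035,.019],[0,-.035,.019],[0,0,0]): print(q,(proj("side",T+R@q)[0]-[290,230])*5)
E
```

```text
[-0.04880302  0.58115348  0.54670427  1.95821361 -0.44615705  0.72276353
  0.9124275 ] 0.7610407107231606 0.0
[0, 0.035, 0.019] [338.249285   328.15507131]
[0, -0.035, 0.019] [213.7643167  412.66311302]
[0, 0, 0] [279.20075021 345.60214694]
```

View pics/c4.png

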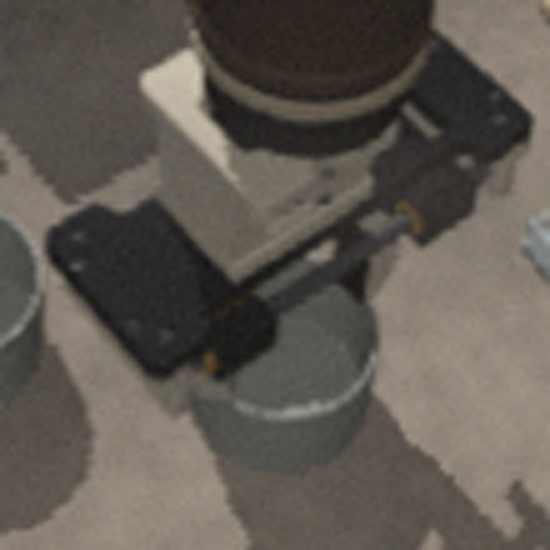

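The rim's lower edge is unchanged at about (348,312) in full pixels, so the cup hasn't been touched even though the opening reads 70 mm. I'll compare the gripper's predicted outline with the picture.

```bash
python3 - <<'E'
from h import *
o=sensors.observe(); T=o["position"]; R=cv2.Rodrigues(o["ee_rot"])[0]
f=lambda P:((proj("side",P)-[290,230])*5).round().astype(int).tolist()
for z in (-.047,-.06,-.08):
  print("body z",z,f([T+R@[sx*.0375,sy*.095,z] for sx in(-1,1) for sy in (-1,1)]))
for z in (-.047,-.02,0,.019):
  print("fingers near/far back, x+-",z,f([T+R@[sx*.0095,y,z] for y in (-.054,-.035,.035,.054) for sx in (-1,1)]))
a=np.linspace(0,2*np.pi,9)[:-1]
print("rim",f([[.504+.042*np.cos(q),-.232+.042*np.sin(q),.05] for q in a]))
img=cv2.imread("pics/c4.png")
def poly(P,col): cv2.polylines(img,[np.array(f(P),np.int32)],True,col,1)
poly([[.504+.042*np.cos(q),-.232+.042*np.sin(q),.05] for q in np.linspace(0,6.28,40)],(0,255,0))
poly([[.504+.04*np.cos(q),-.232+.04*np.sin(q),.0] for q in np.linspace(0,6.28,40)],(0,160,0))
for y0,y1 in ((-.054,-.035),(.035,.054)):
  for z in (.019,-.047): poly([T+R@[x,y,z] for x,y in ((-.0095,y0),(.0095,y0),(.0095,y1),(-.0095,y1))],(0,0,255) if z>0 else (255,0,255))
cv2.imwrite("pics/c5.png",img)
E
```

```text
body z -0.047 [[154, 476], [515, 228], [42, 339], [395, 117]]
body z -0.06 [[154, 459], [519, 210], [41, 320], [398, 98]]
body z -0.08 [[154, 431], [526, 180], [39, 291], [402, 68]]
fingers near/far back, x+- -0.047 [[195, 368], [166, 334], [232, 343], [203, 310], [364, 255], [334, 225], [398, 233], [368, 203]]
fingers near/far back, x+- -0.02 [[194, 404], [165, 371], [230, 379], [202, 347], [359, 292], [330, 262], [392, 270], [363, 241]]
fingers near/far back, x+- 0 [[193, 429], [165, 397], [229, 405], [201, 373], [356, 319], [327, 289], [388, 296], [360, 267]]
fingers near/far back, x+- 0.019 [[192, 453], [165, 420], [228, 429], [200, 397], [352, 343], [324, 313], [385, 321], [356, 292]]
rim [[362, 294], [301, 255], [229, 261], [183, 310], [192, 375], [254, 419], [331, 412], [376, 359]]
```

View pics/c5.png

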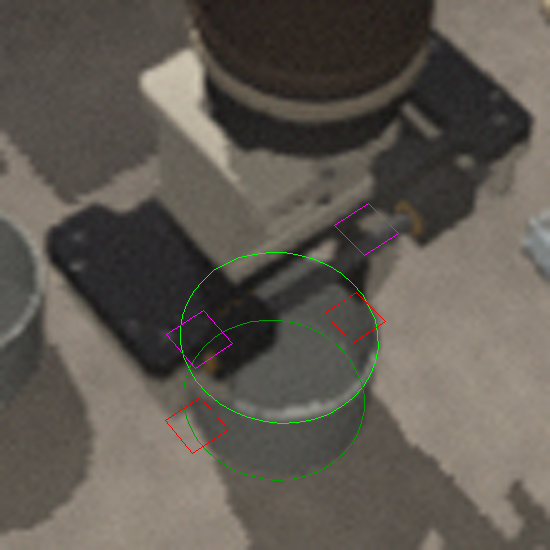

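The overlay shows the visible fingers ending about 30–40 crop pixels above the predicted tips, at about (180,412) instead of (192,453). So the tips sit higher than expected, probably just above the rim. I'll open, go 15 mm lower and close again while watching the forces.

Call:
arm_command:
  deltas: [0,0,0,0,0,0,91.8,0,0,0,0,0,0,91.8,0,0,0,0,0,0,91.8,0,0,0,0,0,-0.005,91.8,0,0,0,0,0,-0.01,91.8,0,0,0,0,0,-0.015,91.8,0,0,0,0,0,-0.015,91.8,0,0,0,0,0,-0.015,76,0,0,0,0,0,-0.015,76,0,0,0,0,0,-0.015,76,0,0,0,0,0,-0.015,76]
  force: 8

```text
clock: 5.45
position: [0.5045, -0.2323, 0.0263]
ee_rot: [-2.053, -2.378, -0.0]
force: [0.2, 0.5, -1.3]
width: 0.919
gripper_force: 8.0
```

Call:
arm_command:
  deltas: [0,0,0,0.0025,0.009,0,76,0,0,0,0.0075,0.025,0,76,0,0,0,0.013,0.045,0,76,0,0,0,0.019,0.065,0,76,0,0,0,0.025,0.085,0,76,0,0,0,0.031,0.105,0,76,0,0,0,0.037,0.125,0,76,0,0,0,0.043,0.145,0,76,0,0,0,0.049,0.165,0,76,0,0,0,0.053,0.178,0,76,0,0,0,0.055,0.186,0,76,0,0,0,0.055,0.186,0,76,0,0,0,0.055,0.186,0,91.8,0,0,0,0.055,0.186,0,91.8,0,0,0,0.055,0.186,0,91.8]

```text
clock: 6.95
position: [0.5594, -0.0474, 0.0264]
ee_rot: [2.055, 2.376, -0.0]
force: [-1.1, -0.9, -0.4]
width: 0.999
gripper_force: 0.0
```

```bash
python3 - <<'E'
from h import *
t=optics.get_image("top"); s=optics.get_image("side")
o=np.hstack([cv2.resize(t[165:275,260:370],None,fx=3.6,fy=3.6,interpolation=2),cv2.resize(s[160:290,220:350],(396,396),interpolation=2)])
cv2.imwrite("pics/c6.png",o); print(sensors.observe()["position"],proj("side",[.56,-.046,.05]))
E
```

```text
[ 0.55948582 -0.04707051  0.02632489] [[326.25807057 230.58075324]]
```

View pics/c6.png

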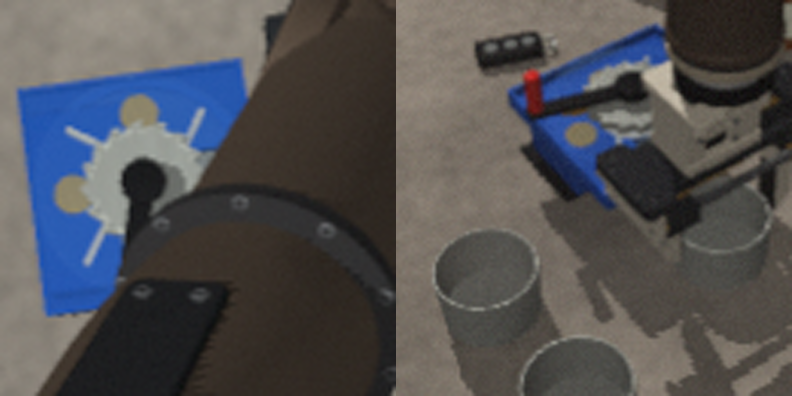

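The cup slid in: its rim is at about (727,220) in the crop, as expected. The red post is at (533,90), and the housing and fob haven't moved. Next I'll slide the open fingers straight back off the cup, narrow them and go lower.

Call:
arm_command:
  deltas: [0,0,0,0.003,-0.02,0,91.8,0,0,0,0.006,-0.04,0,91.8,0,0,0,0.0105,-0.07,0,91.8,0,0,0,0.0105,-0.07,0,91.8,0,0,0,0.0105,-0.07,-0.004,40,0,0,0,0.0105,-0.07,-0.008,40,0,0,0,0.0105,-0.07,-0.012,40,0,0,0,0.0105,-0.07,-0.016,40,0,0,0,0.0105,-0.07,-0.016,40,0,0,0,0.0105,-0.07,-0.016,40]

```text
clock: 8.05
position: [0.57, -0.1161, 0.0101]
ee_rot: [-2.053, -2.378, 0.0]
force: [0.6, -0.3, 0.0]
width: 0.529
gripper_force: 0.0
```

Call:
arm_command:
  deltas: [0,0,0,0,0,-0.003,40,0,0,0,0,0,-0.006,40,0,0,0,0,0,-0.008,40,0,0,0,0,0,-0.008,40]

```text
clock: 8.45
position: [0.5699, -0.1164, 0.0019]
ee_rot: [-2.053, -2.377, 0.0]
force: [-0.0, -0.3, 0.2]
width: 0.438
gripper_force: 0.0
```

Call:
arm_command:
  deltas: [0,0,0,0,0,0.02,40,0,0,0,0,0,0.02,40,0,0,0,-0.0015,0.01,0.02,40,0,0,0,-0.003,0.02,0.02,40,0,0,0,-0.0045,0.03,0.02,40,0,0,0,-0.0055,0.038,0.02,40,0,0,0,-0.007,0.046,0.02,40,0,0,0,-0.008,0.054,0.02,40,0,0,0,-0.009,0.062,0.02,40,0,0,0,-0.0105,0.07,0.02,40,0,0,0,-0.0115,0.078,0.02,40,0,0,0,-0.0125,0.085,0.02,40,0,0,0,-0.0125,0.085,0.02,40]

```text
clock: 9.75
position: [0.5574, -0.0298, 0.0221]
ee_rot: [-2.051, -2.379, -0.001]
force: [0.3, -0.4, -0.6]
width: 0.435
gripper_force: 0.0
```

```bash
python3 - <<'E'
from h import *
s=optics.get_image("side")
cv2.imwrite("pics/c7.png",cv2.resize(s[160:270,220:350],None,fx=5,fy=5,interpolation=2)); print(sensors.observe()["position"],sensors.observe()["force"])
E
```

```text
[ 0.55751875 -0.0305564   0.02222803] [ 0.00529699 -0.26953588  0.19410526]
```

View pics/c7.png

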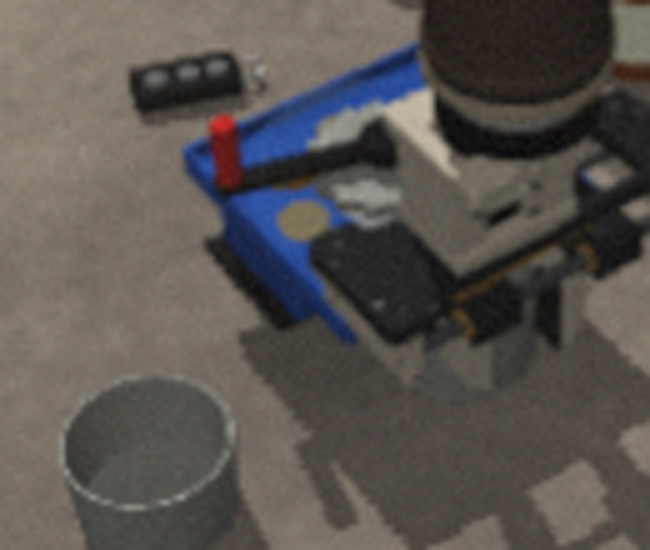

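The two narrowed fingers are behind the cup at about (485,350) and (560,300), and the cup is going in under the housing edge. The post is at (225,150). Now the last 15 mm.

Call:
arm_command:
  deltas: [0,0,0,-0.0006,0.004,0,40,0,0,0,-0.0012,0.008,0,40,0,0,0,-0.0018,0.012,0,40,0,0,0,-0.0022,0.015,0,40,0,0,0,-0.0022,0.015,0,40]

```text
clock: 10.3
position: [0.5554, -0.0158, 0.0223]
ee_rot: [-2.053, -2.378, -0.0]
force: [0.1, -0.3, -0.9]
width: 0.436
gripper_force: 0.1
```

Call:
arm_command:
  deltas: [0,0,0,0.004,-0.03,0,40,0,0,0,0.009,-0.06,0,40,0,0,0,0.013,-0.09,0.01,40,0,0,0,0.013,-0.09,0.05,40,0,0,0,0.013,-0.09,0.1,40,0,0,0,0.013,-0.09,0.138,40,0,0,0.1,0.013,-0.09,0.138,34,0,0,0.19,-0.01,-0.05,0.138,34,0,0,0.28,-0.033,-0.01,0.138,34,0,0,0.37,-0.055,0.03,0.138,34,0,0,0.46,-0.078,0.07,0.138,34,0,0,0.55,-0.099,0.106,0.138,34,0,0,0.64,-0.099,0.106,0.138,34,0,0,0.73,-0.099,0.106,0.138,34,0,0,0.833,-0.099,0.106,0.138,34,0,0,0.833,-0.099,0.106,0.138,34,0,0,0.833,-0.099,0.106,0.138,34]

```text
clock: 12.0
position: [0.4563, 0.0895, 0.1602]
ee_rot: [-0.189, -3.136, -0.0]
force: [-0.0, 1.0, -0.7]
width: 0.373
gripper_force: 0.0
```

```bash
python3 - <<'E'
from h import *
t=optics.get_image("top"); s=optics.get_image("side")
cv2.imwrite("pics/t8.png",t);cv2.imwrite("pics/s8.png",s)
o=sensors.observe(); print(o["position"],o["ee_rot"],o["joints"],o["force"])
T=o["position"]; R=cv2.Rodrigues(o["ee_rot"])[0]; im=np.hstack([cv2.resize(t[165:265,265:365],None,fx=4,fy=4,interpolation=2),cv2.resize(s[130:230,225:325],None,fx=4,fy=4,interpolation=2)])
C=np.array([.5412,.0808,0]); y=np.radians(8.4); RD=cv2.Rodrigues(np.array([0,0,y]))[0]; c=C+RD@[0,-.051,0]
def poly(cam,P,col):
    off=[265,165] if cam=="top" else [225,130]
    q=(proj(cam,P)-off)*4; q=q+([400,0] if cam=="side" else [0,0]); cv2.polylines(im,[q.astype(np.int32)],True,col,1)
for cam in("top","side"):
    for r,z,k in((.042,.05,(0,255,0)),(.04,0,(0,255,255))): poly(cam,[c+[r*np.cos(a),r*np.sin(a),z] for a in np.linspace(0,6.28,40)],k)
for b in (0,.03):
  for s1 in (-1,1): poly("side",[T+[0,0,b]+R@[x,s1*yy,.019] for x,yy in((-.0095,.017),(.0095,.017),(.0095,.036),(-.0095,.036))],(0,0,255) if b==0 else (255,0,255))
cv2.imwrite("pics/c8.png",im)
E
```

```text
[0.45634704 0.08951381 0.16019816] [-1.88250409e-01 -3.13579622e+00 -7.31844025e-05] [-0.59861588  0.23915592  0.35115799  2.04410012 -0.10645054  0.87535149
  1.26256155] [ 0.28652591 -0.43189223 -0.18402109]
```

View pics/c8.png

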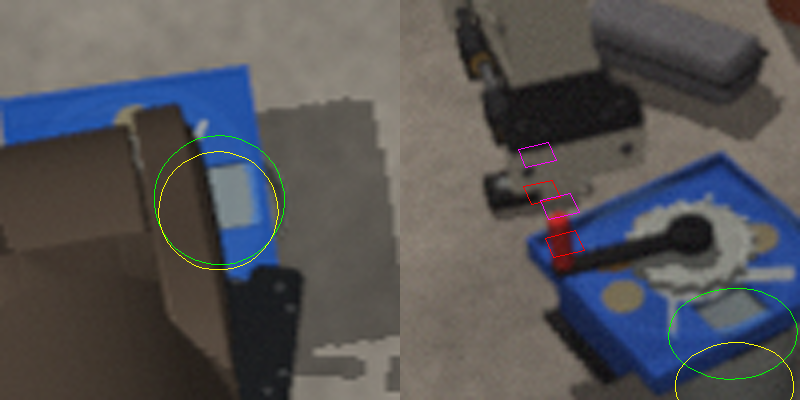

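The left half shows the chute window at (232,197). The right half shows the gripper above the post at (560,240) and the window at (730,310). The cup lies in shadow, so I'll check its place numerically by colour: grey steel against the brown shelf.

```bash
python3 - <<'E'
from h import *
s=cv2.imread("pics/s8.png").astype(float)
s=cv2.GaussianBlur(s,(3,3),0)
C=np.array([.5412,.0808,0]); y=np.radians(8.4); RD=cv2.Rodrigues(np.array([0,0,y]))[0]; c=C+RD@[0,-.051,0]
rm=proj("side",[c+[.042*np.cos(a),.042*np.sin(a),.05] for a in np.linspace(0,6.28,60)]); ft=proj("side",[c+[.04*np.cos(a),.04*np.sin(a),0] for a in np.linspace(0,6.28,60)])
print("rim u",rm[:,0].min(),rm[:,0].max(),"v",rm[:,1].min(),rm[:,1].max(),"foot u",ft[:,0].min(),ft[:,0].max(),"vmax",ft[:,1].max())
for v in range(196,250,2):
    print(v,' '.join('%3d'%int(1000*(p[2]-p[0])/p.sum()) for p in s[v,280:334:2]),'|',' '.join('%3d'%(p.sum()/3) for p in s[v,284:334:5]))
E
```

```text
rim u 292.15122649647617 324.3360692853144 v 202.0154255268727 224.76473156966884 foot u 293.8174936612299 323.4598941505447 vmax 237.34214380347368
196 120  -3   9  19  15  13  16  17  14  17  16  18  20  15  16  -5 -157 -225 -234 -213 -192 -209 -374 -421 -416 -420 -423 |  69  88 110  80 120 106  96 107  89  83
198 -286 -281 -62   7  18  17  17  16  16  17  15  16  18  13  11   1 -14 -15 -16 -23 -24 -53 -324 -431 -420 -414 -419 |  74 132 138 123 126  85 134 132  92  83
200 -67 -67 -168 -179   1  19  18  15  15  18  14  15  16   6 -42 -81 -152 -163 -165 -207 -210 -243 -391 -418 -429 -424 -425 |  91 101 124 121  84  89 105 104  85  82
202 106 104  26 -235 -169 -31   8  14   4   7   8   0  -6 -27 -73 -79 -281 -402 -418 -400 -403 -412 -418 -418 -417 -417 -400 | 100  92  87  90 102  74  76  85  81  78
204 102 102  72 -248 -376 -241 -57 -31 -38 -25 -31 -31 -25 -33 -27 -26 -57 -258 -389 -401 -407 -425 -430 -432 -409 -402 -358 | 100  88 114 112  93 106  68  85  77  55
206 104  74 -51 -341 -404 -378 -120 -187 -301 -222 -86 -43 -31 -27 -25 -26 -23 -52 -262 -402 -412 -420 -411 -392 -362 -247 -
[... 2731 characters left out ...]
52  53  52  50  48  53  50  53  52  49  55 |  66  65  64  68  68  70  68  70  72  71
242  46  48  48  45  49  45  40  49  49  48  44  50  55  48  55  52  45  50  49  51  50  52  52  58  55  50  51 |  66  69  68  69  68  69  72  72  73  74
244  48  41  47  46  51  49  48  43  45  48  42  50  47  52  50  50  46  53  48  49  53  53  50  54  51  52  52 |  69  69  68  69  69  71  71  72  71  74
246  52  43  41  43  40  42  46  43  46  46  45  45  42  45  49  47  50  47  49  50  52  51  47  52  49  53  49 |  67  67  66  69  71  74  71  72  73  74
248  49  43  48  46  46  44  47  48  48  44  43  42  42  47  49  44  49  49  55  52  51  48  50  52  53  50  50 |  69  67  69  68  74  74  70  71  72  71
```

The measured foot edge is at v≈236.5 (predicted 237.3) and the right edge at u≈324 (predicted 324.3), so the cup is centred to within about 2 mm. Next I'll lower the fingers around the post.

Call:
arm_command:
  deltas: [0,0,0,0,0.001,-0.015,34,0,0,0,0,0.001,-0.03,34,0,0,0,0,0.001,-0.04,34,0,0,0,0,0.001,-0.05,34,0,0,0,0,0.001,-0.057,34,0,0,0,0,0.001,-0.057,24,0,0,0,0,0.001,-0.057,24,0,0,0,0,0.001,-0.057,24]

```text
clock: 12.9
position: [0.4567, 0.0907, 0.1037]
ee_rot: [0.183, 3.136, 0.001]
force: [0.5, 0.2, -0.5]
width: 0.261
gripper_force: 0.0
```

```bash
python3 - <<'E'
from h import *
C=np.array([.5411,.0807]); r=.0855
P=lambda v:C+r*np.array([np.cos(v+1.8916),np.sin(v+1.8916)])
def tab(v0,vs):
    print("from",v0,P(v0).round(4))
    for v in vs: print(round(v,3),"wz %.3f"%((v-v0)/(np.pi/2)),(P(v)-P(v0)).round(4))
tab(1.134,np.r_[np.arange(1.2,1.99,.06),1.98])
tab(1.98,np.r_[np.arange(1.88,-.05,-.1),-.03])
tab(-.03,np.r_[np.arange(.07,1.98,.1)])
o=sensors.observe(); print(o["joints"])
E
```

```text
from 1.134 [0.4562 0.0906]
1.2 wz 0.042 [-0.0005 -0.0056]
1.26 wz 0.080 [-0.0006 -0.0108]
1.32 wz 0.118 [-0.0004 -0.0159]
1.38 wz 0.157 [ 0.0001 -0.021 ]
1.44 wz 0.195 [ 0.001 -0.026]
1.5 wz 0.233 [ 0.0021 -0.031 ]
1.56 wz 0.271 [ 0.0035 -0.036 ]
1.62 wz 0.309 [ 0.0052 -0.0408]
1.68 wz 0.348 [ 0.0072 -0.0455]
1.74 wz 0.386 [ 0.0095 -0.0501]
1.8 wz 0.424 [ 0.012  -0.0546]
1.86 wz 0.462 [ 0.0148 -0.0589]
1.92 wz 0.500 [ 0.0179 -0.063 ]
1.98 wz 0.539 [ 0.0212 -0.0669]
1.98 wz 0.539 [ 0.0212 -0.0669]
from 1.98 [0.4774 0.0237]
1.88 wz -0.064 [-0.0054  0.0066]
1.78 wz -0.127 [-0.0101  0.0138]
1.68 wz -0.191 [-0.014   0.0214]
1.58 wz -0.255 [-0.0172  0.0293]
1.48 wz -0.318 [-0.0195  0.0375]
1.38 wz -0.382 [-0.0211  0.0459]
1.28 wz -0.446 [-0.0217  0.0545]
1.18 wz -0.509 [-0.0216  0.063 ]
1.08 wz -0.573 [-0.0206  0.0715]
0.98 wz -0.637 [-0.0187  0.0798]
0.88 wz -0.700 [-0.016   0.0879]
0.78 wz -0.764 [-0.0125  0.0957]
0.68 wz -0.828 [-0.0083  0.1032]
0.58 wz -0.891 [-0.0033  0.1101]
0.48 wz -0.955 [0.0023 0.1165]
0.38 wz -1.019 [0.0086 0.1224]
0.28 wz -1.082 [0.0154 0.1275]
0.18 wz -1.146 [0
[... 160 characters left out ...]
0.0029]
0.17 wz 0.127 [-0.0158 -0.0065]
0.27 wz 0.191 [-0.0231 -0.0109]
0.37 wz 0.255 [-0.03  -0.016]
0.47 wz 0.318 [-0.0363 -0.0218]
0.57 wz 0.382 [-0.042  -0.0281]
0.67 wz 0.446 [-0.047  -0.0351]
0.77 wz 0.509 [-0.0513 -0.0424]
0.87 wz 0.573 [-0.0549 -0.0502]
0.97 wz 0.637 [-0.0577 -0.0583]
1.07 wz 0.700 [-0.0596 -0.0666]
1.17 wz 0.764 [-0.0607 -0.0751]
1.27 wz 0.828 [-0.061  -0.0836]
1.37 wz 0.891 [-0.0604 -0.0921]
1.47 wz 0.955 [-0.0589 -0.1006]
1.57 wz 1.019 [-0.0566 -0.1088]
1.67 wz 1.082 [-0.0536 -0.1168]
1.77 wz 1.146 [-0.0497 -0.1244]
1.87 wz 1.210 [-0.0451 -0.1316]
1.97 wz 1.273 [-0.0398 -0.1383]
[-0.57205462  0.32407777  0.32809398  2.10650402 -0.1542696   0.73235028
  1.30961963]
```

Call:
arm_command:
  deltas: [0,0,0.042,0,-0.006,0,24,0,0,0.08,0,-0.011,0,24,0,0,0.118,0,-0.016,0,24,0,0,0.157,0,-0.021,0,24,0,0,0.195,0.001,-0.026,0,24,0,0,0.233,0.002,-0.031,0,24,0,0,0.271,0.0035,-0.036,0,24,0,0,0.309,0.005,-0.041,0,24,0,0,0.348,0.007,-0.0455,0,24,0,0,0.386,0.0095,-0.05,0,24,0,0,0.424,0.012,-0.0545,0,24,0,0,0.462,0.015,-0.059,0,24,0,0,0.5,0.018,-0.063,0,24,0,0,0.539,0.021,-0.067,0,24]

```text
clock: 14.3
position: [0.478, 0.0247, 0.1039]
ee_rot: [-1.126, 2.931, 0.001]
force: [-0.4, 4.9, 0.0]
width: 0.257
gripper_force: 1.7
```

```bash
cat > look.py <<'E'
from h import *
import sys
C=np.array([.5412,.0808,0]); y=np.radians(8.4); RD=cv2.Rodrigues(np.array([0,0,y]))[0]
s=optics.get_image("side"); t=optics.get_image("top"); n=sys.argv[1]; cv2.imwrite(f"pics/s{n}.png",s); cv2.imwrite(f"pics/t{n}.png",t)
for cam,im in (("side",s),("top",t)):
    m=cv2.inRange(cv2.cvtColor(im,cv2.COLOR_BGR2HSV),(0,160,80),(6,255,255))
    m2=cv2.inRange(cv2.cvtColor(im,cv2.COLOR_BGR2HSV),(14,60,70),(28,255,255))
    q=proj(cam,[C+RD@[x*.08,yy*.08,.079] for x,yy in((-1,-1),(1,-1),(1,1),(-1,1))]).astype(np.int32)
    h=np.zeros(m.shape,np.uint8); cv2.fillPoly(h,[q],255)
    k,_,st,ce=cv2.connectedComponentsWithStats(m2&h)
    for i in range(1,k):
        if st[i,4]>8:
            w=RD.T@(onz(cam,*ce[i],.069)-C)*1000; print(cam,"brass area",st[i,4],"px",ce[i].round(1),"local r,deg",np.hypot(*w[:2]).round(),np.degrees(np.arctan2(w[1],w[0])).round())
    big=cv2.dilate(h,np.ones((25,25))); ys,xs=np.nonzero(m&big)
    if len(xs)>4:
        w=RD.T@(onz(cam,xs.mean(),ys.mean(),.118)-C); a=np.arctan2(w[1],w[0])%6.283; print(cam,"post px",xs.mean().round(1),ys.mean().round(1),"lever",round(a-1.745,2),"r",np.hypot(*w[:2]).round(3),"n",len(xs))
E
python3 look.py 9; sed -i 's/^import sys/import sys/' look.py
```

```text
side post px 281.1 202.2 lever 1.89 r 0.079 n 53
top brass area 38 px [292.9 195.7] local r,deg 57.0 11.0
top brass area 130 px [321.7 205.7] local r,deg 62.0 -71.0
top brass area 389 px [304.8 232.7] local r,deg 42.0 -171.0
top brass area 45 px [314.4 217.1] local r,deg 37.0 -100.0
top brass area 55 px [279.7 222.8] local r,deg 53.0 99.0
```

Call:
arm_command:
  deltas: [0,0,-0.064,-0.0055,0.0065,0,24,0,0,-0.127,-0.01,0.014,0,24,0,0,-0.191,-0.014,0.0215,0,24,0,0,-0.255,-0.017,0.029,0,24,0,0,-0.318,-0.0195,0.0375,0,24,0,0,-0.382,-0.021,0.046,0,24,0,0,-0.446,-0.0215,0.0545,0,24,0,0,-0.509,-0.0215,0.063,0,24,0,0,-0.573,-0.0205,0.0715,0,24,0,0,-0.637,-0.0185,0.08,0,24]

```text
clock: 15.4
position: [0.4583, 0.1036, 0.1034]
ee_rot: [-0.433, -3.111, 0.001]
force: [-1.6, -1.3, -0.6]
width: 0.264
gripper_force: 0.6
```

Call:
arm_command:
  deltas: [0,0,-0.063,0.0025,0.008,0,24,0,0,-0.127,0.006,0.016,0,24,0,0,-0.191,0.0105,0.0235,0,24,0,0,-0.254,0.0155,0.0305,0,24,0,0,-0.318,0.021,0.0365,0,24,0,0,-0.382,0.0275,0.0425,0,24,0,0,-0.445,0.034,0.0475,0,24,0,0,-0.509,0.0415,0.052,0,24,0,0,-0.573,0.049,0.056,0,24,0,0,-0.636,0.057,0.059,0,24]

```text
clock: 16.4
position: [0.5154, 0.163, 0.1033]
ee_rot: [-1.869, -2.524, 0.001]
force: [-1.5, 1.7, -0.4]
width: 0.259
gripper_force: 0.7
```

```bash
python3 look.py 10
```

```text
side brass area 41 px [282.3 205.8] local r,deg 50.0 -174.0
side post px 274.0 168.5 lever -0.01 r 0.087 n 13
top brass area 49 px [293.7 196.1] local r,deg 56.0 9.0
top brass area 65 px [305.8 237. ] local r,deg 54.0 -172.0
```

Call:
arm_command:
  deltas: [0,0,0.064,-0.008,-0.003,0,24,0,0,0.127,-0.0155,-0.0065,0,24,0,0,0.191,-0.0225,-0.011,0,24,0,0,0.255,-0.0295,-0.016,0,24,0,0,0.318,-0.0355,-0.0215,0,24,0,0,0.382,-0.041,-0.028,0,24,0,0,0.446,-0.046,-0.035,0,24,0,0,0.509,-0.0505,-0.0425,0,24,0,0,0.573,-0.054,-0.05,0,24,0,0,0.637,-0.057,-0.058,0,24]

```text
clock: 17.5
position: [0.46, 0.1049, 0.104]
ee_rot: [0.41, 3.111, 0.003]
force: [3.9, 3.1, -1.4]
width: 0.264
gripper_force: 1.8
```

```bash
python3 look.py 11
```

```text
side brass area 18 px [277.5 194.8] local r,deg 53.0 133.0
side brass area 29 px [292.1 209.7] local r,deg 49.0 -139.0
top brass area 32 px [282.6 200.9] local r,deg 60.0 40.0
top brass area 204 px [279.3 216.7] local r,deg 52.0 82.0
top brass area 179 px [301.9 235.6] local r,deg 48.0 178.0
top brass area 60 px [317.  230.7] local r,deg 56.0 -138.0
```

Call:
arm_command:
  deltas: [0,0,0.032,-0.001,-0.004,0,24,0,0,0.063,-0.002,-0.0085,0,24,0,0,0.095,-0.0025,-0.0125,0,24,0,0,0.127,-0.003,-0.017,0,24,0,0,0.159,-0.0032,-0.021,0,24,0,0,0.191,-0.0033,-0.0255,0,24,0,0,0.222,-0.003,-0.0295,0,24,0,0,0.254,-0.0027,-0.034,0,24]

```text
clock: 18.4
position: [0.4571, 0.0717, 0.1037]
ee_rot: [-0.206, 3.133, 0.002]
force: [2.2, 3.8, 1.1]
width: 0.258
gripper_force: 1.8
```

```bash
python3 look.py 12
```

```text
side brass area 12 px [277.4 200.4] local r,deg 53.0 158.0
side brass area 28 px [300.2 209.8] local r,deg 49.0 -115.0
top brass area 10 px [279.  206.5] local r,deg 60.0 56.0
top brass area 265 px [297.2 219. ] local r,deg 9.0 122.0
top brass area 34 px [281.2 232.8] local r,deg 62.0 123.0
top brass area 154 px [324.4 236.5] local r,deg 80.0 -137.0
top brass area 110 px [276.  245.2] local r,deg 94.0 132.0
```

Call:
arm_command:
  deltas: [0,0,0.032,0.0007,-0.0042,0,24,0,0,0.064,0.0015,-0.0085,0,24,0,0,0.064,0.0015,-0.0085,0,24,0,0,0.064,0.0015,-0.0085,0,24]

```text
clock: 18.9
position: [0.4575, 0.0626, 0.1033]
ee_rot: [0.358, -3.121, -0.0]
force: [0.4, 3.0, 0.6]
width: 0.265
gripper_force: 1.3
```

```bash
python3 look.py 13
```

```text
side brass area 34 px [302.6 209.1] local r,deg 49.0 -107.0
top brass area 21 px [269.6 221.1] local r,deg 77.0 90.0
top brass area 267 px [302.  218.2] local r,deg 6.0 -135.0
top brass area 49 px [287.8 231.4] local r,deg 48.0 133.0
top brass area 153 px [329.8 235.2] local r,deg 89.0 -130.0
top brass area 167 px [277.  243.4] local r,deg 88.0 132.0
top brass area 12 px [286.6 240.4] local r,deg 69.0 143.0
```

Call:
arm_command:
  deltas: [0,0,0.032,0.001,-0.004,0,24,0,0,0.051,0.0018,-0.0066,0,24,0,0,0.051,0.0018,-0.0066,0,24,0,0,0.051,0.0018,-0.0066,0,24]

```text
clock: 19.4
position: [0.4592, 0.0556, 0.1031]
ee_rot: [0.484, -3.104, 0.0]
force: [-0.1, 2.9, 0.7]
width: 0.263
gripper_force: 1.1
```

```bash
python3 look.py 14
```

```text
side post px 269.2 198.2 lever 1.49 r 0.086 n 13
top brass area 245 px [306.7 217.2] local r,deg 17.0 -102.0
top brass area 248 px [284.  240.6] local r,deg 72.0 139.0
top brass area 88 px [332.  234.4] local r,deg 92.0 -127.0
```

```bash
python3 - <<'E'
from h import *
for n in (13,14):
    s=cv2.GaussianBlur(cv2.imread(f"pics/s{n}.png").astype(float),(3,3),0)
    for v in range(198,220,2): print(n,v,' '.join('%4d'%int(1000*(p[2]-p[0])/p.sum()) for p in s[v,288:322:2]))
E
```

```text
13 198   28   20   19   17   16   17   17   17   17   16   13  -90 -127 -145 -192 -259 -297
13 200  -24   18   19   16   16   17   17   16   12    3  -51 -261 -388 -413 -410 -405 -395
13 202 -194  -36    6    6   15   13    2    6   -4  -21  -61  -81 -276 -407 -409 -398 -395
13 204 -372 -259 -115  -35  -15  -25  -27  -29  -27  -29  -26  -25  -57 -255 -397 -408 -418
13 206 -397 -408 -373 -167  -84 -188  -40   25   20   -2  -23  -27  -23  -57 -264 -400 -418
13 208 -386 -403 -410 -257  -81 -102   84  104  100   78    5  -27  -63 -156 -280 -388 -406
13 210 -399 -405 -407 -333  -61   46  107  104  100   69  -21 -150 -246 -321 -356 -375 -385
13 212 -404 -397 -398 -366 -146  -34   -8  -44 -109 -164 -246 -328 -369 -380 -386 -376 -265
13 214 -415 -406 -410 -408 -330 -293 -297 -282 -308 -344 -377 -380 -371 -368 -285  -98   -1
13 216 -422 -421 -419 -418 -416 -415 -432 -428 -406 -405 -394 -376 -290  -90    6   16   14
13 218 -426 -419 -417 -417 -428 -418 -426 -403 -388 -384 -295 -122  -14   12   19   17   13
14 198   53   43   30   16   18   16   20   14   16   17   16  -97 -238 -303 -347 -378 -
[... 223 characters left out ...]
3  -30  -31  -25  -29  -26  -26  -56 -256 -391 -399 -409
14 206 -402 -398 -378 -303  -70  -57  -84  -46  -32  -25  -24  -27  -23  -55 -262 -404 -430
14 208 -405 -402 -398 -395 -166  -57  -98  -31  -31  -28  -22  -28  -61 -150 -281 -388 -413
14 210 -402 -399 -397 -398 -271  -56 -186 -113  -32  -47  -73 -150 -242 -322 -360 -384 -379
14 212 -406 -399 -403 -406 -362 -140 -207 -317 -206 -214 -259 -327 -367 -382 -385 -361 -251
14 214 -410 -403 -415 -412 -415 -329 -319 -417 -389 -365 -379 -380 -385 -365 -289  -96    0
14 216 -422 -420 -417 -420 -430 -425 -425 -426 -421 -406 -380 -372 -304 -105    0   23   19
14 218 -421 -421 -415 -414 -430 -423 -415 -403 -407 -395 -306 -112  -11   16   14   17   15
```

The token left the channel: there is brass at (302,209) in s13 and none in s14, so it dropped. Now I'll swing the lever back.

```bash
python3 - <<'E'
import numpy as np
P=lambda v:.0855*np.array([np.cos(v+1.8916),np.sin(v+1.8916)])
for v0,vs in ((1.55,np.arange(1.45,.7,-.1)),(.75,np.r_[np.arange(.65,0,-.1),-.03,-.07])):
    print(v0)
    for v in vs: print(round(v,2),round((v-v0)/1.5708,3),(P(v)-P(v0)).round(4))
E
```

```text
1.55
1.45 -0.064 [-0.0021  0.0083]
1.35 -0.127 [-0.0034  0.0167]
1.25 -0.191 [-0.0038  0.0253]
1.15 -0.255 [-0.0034  0.0338]
1.05 -0.318 [-0.0021  0.0423]
0.95 -0.382 [-0.      0.0505]
0.85 -0.446 [0.0029 0.0586]
0.75 -0.509 [0.0066 0.0663]
0.75
0.65 -0.064 [0.0045 0.0073]
0.55 -0.127 [0.0096 0.0141]
0.45 -0.191 [0.0155 0.0203]
0.35 -0.255 [0.0219 0.026 ]
0.25 -0.318 [0.0288 0.031 ]
0.15 -0.382 [0.0363 0.0352]
0.05 -0.446 [0.0441 0.0387]
-0.03 -0.497 [0.0505 0.0409]
-0.07 -0.522 [0.0538 0.0418]
```

Call:
arm_command:
  deltas: [0,0,-0.064,-0.002,0.0085,0,24,0,0,-0.127,-0.0035,0.0165,0,24,0,0,-0.191,-0.004,0.0255,0,24,0,0,-0.255,-0.0035,0.034,0,24,0,0,-0.318,-0.002,0.0425,0,24,0,0,-0.382,0,0.0505,0,24,0,0,-0.446,0.003,0.0585,0,24,0,0,-0.509,0.0065,0.0665,0,24]

```text
clock: 20.3
position: [0.4647, 0.1212, 0.1027]
ee_rot: [-0.768, -3.044, 0.003]
force: [-0.8, -0.5, 0.4]
width: 0.261
gripper_force: 0.6
```

Call:
arm_command:
  deltas: [0,0,-0.064,0.0045,0.0075,0,24,0,0,-0.127,0.0095,0.014,0,24,0,0,-0.191,0.0155,0.0205,0,24,0,0,-0.255,0.022,0.026,0,24,0,0,-0.318,0.029,0.031,0,24,0,0,-0.382,0.0365,0.035,0,24,0,0,-0.446,0.044,0.0385,0,24,0,0,-0.497,0.0505,0.041,0,24,0,0,-0.51,0.052,0.0414,0,24,0,0,-0.522,0.054,0.042,0,24,0,0,-0.522,0.054,0.042,0,24]

```text
clock: 21.4
position: [0.5197, 0.1637, 0.1031]
ee_rot: [-1.911, -2.493, 0.001]
force: [-0.8, -0.8, -1.8]
width: 0.264
gripper_force: 0.2
```

Call:
arm_command:
  deltas: [0,0,-0.01,0.0015,0.0004,0,24,0,0,-0.02,0.003,0.0008,0,24,0,0,-0.02,0.003,0.0008,0,24]

```text
clock: 21.7
position: [0.5214, 0.164, 0.103]
ee_rot: [-1.951, -2.46, 0.004]
force: [-5.4, -2.1, 4.3]
width: 0.259
gripper_force: 3.2
```

```bash
python3 look.py 15; python3 -c "
from h import *
for i in range(3): o=sensors.observe(); print(o['force'],o['position'],o['gripper_force'])"
```

```text
side brass area 40 px [277.4 201.3] local r,deg 53.0 161.0
side post px 275.6 168.9 lever -0.04 r 0.083 n 14
top brass area 45 px [278.7 214.1] local r,deg 54.0 75.0
top brass area 18 px [320.7 219.7] local r,deg 53.0 -106.0
top brass area 67 px [296.6 238.7] local r,deg 56.0 163.0
[-4.60504947 -2.66204249  4.52265301] [0.52141325 0.16405657 0.1030291 ] 3.0891472846269608
[-4.60504947 -2.66204249  4.52265301] [0.52141325 0.16405657 0.1030291 ] 3.0891472846269608
[-4.60504947 -2.66204249  4.52265301] [0.52141325 0.16405657 0.1030291 ] 3.0891472846269608
```

The contact force rose to about 5 N, so the lever is at its stop. Tokens b and c are still inside at about 162° and 75°, and brass shows through the chute from above. Now I'll back off, open and leave.

Call:
arm_command:
  deltas: [0,0,0.02,-0.004,-0.0012,0,24,0,0,0.02,-0.004,-0.0012,0,32,0,0,0.02,-0.004,-0.0012,0,32,0,0,0.02,-0.004,-0.0012,0.03,32,0,0,0.02,-0.004,-0.0012,0.07,32,0,0,0.02,-0.004,-0.0012,0.12,32,0,0,0.02,-0.04,0.03,0.15,32,0,0,0.02,-0.08,0.07,0.15,32,0,0,0.02,-0.12,0.11,0.15,32,0,0,0.02,-0.15,0.15,0.15,32,0,0,0.02,-0.18,0.19,0.15,32,0,0,0.02,-0.2,0.23,0.15,32,0,0,0.02,-0.2,0.25,0.15,32,0,0,0.02,-0.2,0.25,0.15,32]

```text
clock: 23.2
position: [0.3202, 0.4199, 0.253]
ee_rot: [-1.902, -2.499, -0.002]
force: [0.4, -0.7, 0.4]
width: 0.351
gripper_force: 0.0
```

```bash
python3 look.py 16; python3 - <<'E'
from h import *
C=np.array([.5412,.0808,0]); y=np.radians(8.4); RD=cv2.Rodrigues(np.array([0,0,y]))[0]
print("token a in cup, local mm",(RD.T@(onz("top",320.7,219.7,.009)-C)*1000).round())
a=cv2.imread("pics/s8.png").astype(int); b=cv2.imread("pics/s16.png").astype(int)
print("cup region change",np.abs(a-b)[226:238,296:324].mean())
print("post start side red y",sensors.observe()["position"])
E
```

```text
side brass area 40 px [277.4 201.3] local r,deg 53.0 161.0
side post px 274.6 168.0 lever -0.04 r 0.087 n 33
top brass area 61 px [277.7 213.9] local r,deg 57.0 75.0
top brass area 20 px [320.5 219.7] local r,deg 52.0 -106.0
top brass area 66 px [296.6 238.7] local r,deg 56.0 163.0
top post px 265.4 224.2 lever -0.02 r 0.086 n 30
token a in cup, local mm [ -7. -53.   9.]
cup region change 2.6259920634920637
post start side red y [0.3230684  0.41506089 0.25308217]
```

```bash
python3 -c "
from cell import arm; print(arm.sign_off())"
```

```text
the job is handed in; nothing more can be done
None
```

Job handed in at about 23 s: by the camera measurements one token is in the centred cup, the other two are still inside the dispenser, and the lever is back at its clockwise stop; sign-off gave no verdict.

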